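Shunt a card box along the rail into the third gap

ROBOT

A 7-joint arm with a two-finger parallel gripper is mounted at the origin on a cart in front of the work surface, level with it; the furniture and walls round the work are solid. World frame = base frame: x ahead of the robot, y to its left, z up, the work surface at z = 0. Lengths are in m, angles in degrees, forces in N, time in s.
With the tool pointing down it reaches from about 0.425 to 0.825 m from the base axis. Payload 3.6 kg.
Tool frame: the origin (TCP) lies at the very end of the fingers, on their centre line; the grasp point (between the pads) lies robot.tcp_to_grasp behind it (robot.tcp_to_grasp is the distance from the TCP to the grasp point, in m); z points along the fingers, x is the direction in which the jaws open and shut, and the axes are right-handed (so a half turn about z gives the same grasp; the last joint's range is limited). The gripper opens to 93 mm and grips with 3 to 60 N. Pads are 15 mm wide; open, the fingers measure 128 mm over their backs; the gripper's body (75 mm by 188 mm) begins 65 mm behind the grasp point.
Start: joints at [-72.107, 35.231, -0.722, 81.555, 0.464, 63.22, -2.315], TCP at [0.216, 0.613, 0.219] pointing down, gripper open.
Joint ranges: [-178.69, 178.69], [-17.37, 117.87], [-77.05, 75.6], [15.02, 138.74], [-78.02, 258.01], [0.78, 113.62], [-162.83, 162.83]. Speed limits (degrees/s): [159.86, 159.86, 180, 180, 180, 180, 180].

INTERFACE

Orientations are given as [roll, pitch, yaw] about the fixed x, y, z axes, in that order (R = Rz(yaw) Ry(pitch) Rx(roll)).
In Python, from bench import robot, optics gives the robot as it stands.
- The arm moves only by the tool step_arm, never from a script. Its arguments are lists of equal length, an entry for each row: "rot": the turn, a rotation vector about the tool's x, y, z in degrees, a list of three; "delta_pos": the shift along the tool's x, y, z in mm, a list of three; "claw": the finger opening in mm, from 0 to 93. A call has 1 to 8 rows; each row shifts and turns the pose as measured when the row begins, along the tool's axes as they then stand; what a row does not reach is not made up. A row lasts 1/10 s, in which the tool goes at most 50 mm and 8.59 degrees, less where a joint would pass 70% of its speed; a pose out of reach is approached as far as the arm can. A call with a gripper value outside its range is refused whole. The fingers move at their own pace and stop on an object; "grip_force" is the grip in N (left out, the last holds). Time passes only in rows, so rows that do not move let the fingers close. It gives the time, the measured TCP pose, the force and the opening at its end, in the units of the state.
- robot.read_state(): the state, without advancing time (a new reading comes with each control period).
- optics.capture(name): name is "side" or "top"; returns a dict with "image" (384x512x3 uint8, blue, green, red), "mtx" (3x3 intrinsics, pixels), "eye" and "rotation" of the camera in the world. Camera axes: x right, y down, z forward; pixel columns grow to the right and rows downward; lengths in m; the calibration is good to about 2 mm. A picture is of the moment at which its call begins. There is no depth.
- robot.sign_off(): hands the job in, once; it reports no verdict.
The state is a dict: "t": time; "joints": joint angles; "joint_vel": joint speeds; "joint_efforts": joint torques, N m; "ee_pos": TCP position; "tool_rot": TCP orientation; "force": force on the tool from outside, world axes, zero at the start; "ft_torque": the same for the moment, N m; "opening": opening from 0.0 (shut) to 1.0 (fully open).
Only numpy, scipy, OpenCV 4.12 (cv2) and the standard library are available. Lean on these libraries where they do the work, as an engineer would, in place of code of your own. Each camera call takes 0.05 s, during which the arm holds its last target.

TASK

The low card box and the tall carton stand at opposite ends of the run of the lane rack, between its front rail and the row of dividers. Push the low box with your fingertip along the rail, counting the gaps between the dividers from the end where the low box stands, and when it faces the third gap push it in, fully home, so that the spring catch in the floor of that gap comes up again in front of it. Only push: do not lift or tip the box, do not push it into another gap, and leave the tall carton and the other things on the bench alone.

Things in the scene. Friction and masses are not known exactly. Their poses are not given: they have to be found in the camera images.
- lane_rack: Fixed rack on the bench, plywood base with aluminium dividers and a steel rail. Origin: on its underside at the middle of its length, below the line of the dividers' fronts; x points into the gaps, away from the robot, y to the left along the rail, z up. The floor of the run and of the gaps is 8 mm above the bench. Base 604 mm long in y, run from rack x = -75 to 0 mm.
- divider_mid (a point): Front of the middle one of seven dividers, on the floor (rack x = 0, y = 0, z = 8 mm; axes as the rack's). Dividers stand every 68 mm along y, 6 mm thick with round noses of 10 mm, 40 mm high. The six gaps have centres at rack y = +170, +102, +34, -34, -102, -170 mm, are 58 mm clear between noses, 62 mm behind them, and open at the top.
- rail_mid (a point): Middle of the steel guide rail along the robot's side of the run: a fixed bar of 8 mm diameter along rack y, axis at rack x = -79 mm, z = 16 mm, its top 20 mm above the bench. Beyond the outer dividers (y = 204 to 302 mm either side) the run has a flange 24 mm high at x = 0 to 4 mm and is open at its ends.
- back_wall_mid (a point): Middle of the inner face of the fixed back wall that closes all gaps at their far end, on the floor: rack x = 109 mm, y = 0, z = 8 mm; wall 40 mm high.
- card_box: Low closed card box, to be pushed: 71 mm in its x, 52 mm in y, 35 mm high, 0.1 to 0.21 kg. Origin: centre of its underside. It starts in the run at the left or right end of the rack, about 260 mm from the middle, its x nearly along the rack's x, 4 mm of play between rail and noses. Home against the back wall its origin is at rack x = 73 mm.
- tall_carton: Tall closed carton, 70 x 69 mm, 110 mm high, about 0.2 kg, standing in the run at the other end of the rack, about 260 mm from the middle; too wide for the gaps. Origin: centre of its underside. Leave alone.
- tag_bundle: Flat bundle of buff card tags, 95 x 48 x 19 mm, lying on the bench between the rack and the robot. Origin: centre of its underside. Leave alone.
- marker: White marker pen with a black cap, 17 x 135 x 16 mm, lying on the bench between the rack and the robot. Origin: centre of its underside. Leave alone.
- catch_1 (a joint): Spring catch in the floor of gap 1 from the left (rack y = +170 mm): steel tongue 20 mm wide, hinged at rack x = 6 mm, tip at x = 31 mm, 7 mm above the floor. Value in rad: 0 = up, 0.27 = pressed flush; a light spring (0.25 N at the tip) lifts it. The box rides over it; once the box is wholly behind it the tongue comes up in front.
- catch_2 (a joint): Spring catch in the floor of gap 2 from the left (rack y = +102 mm): steel tongue 20 mm wide, hinged at rack x = 6 mm, tip at x = 31 mm, 7 mm above the floor. Value in rad: 0 = up, 0.27 = pressed flush; a light spring (0.25 N at the tip) lifts it. The box rides over it; once the box is wholly behind it the tongue comes up in front.
- catch_3 (a joint): Spring catch in the floor of gap 3 from the left (rack y = +34 mm): steel tongue 20 mm wide, hinged at rack x = 6 mm, tip at x = 31 mm, 7 mm above the floor. Value in rad: 0 = up, 0.27 = pressed flush; a light spring (0.25 N at the tip) lifts it. The box rides over it; once the box is wholly behind it the tongue comes up in front.
- catch_4 (a joint): Spring catch in the floor of gap 4 from the left (rack y = -34 mm): steel tongue 20 mm wide, hinged at rack x = 6 mm, tip at x = 31 mm, 7 mm above the floor. Value in rad: 0 = up, 0.27 = pressed flush; a light spring (0.25 N at the tip) lifts it. The box rides over it; once the box is wholly behind it the tongue comes up in front.
- catch_5 (a joint): Spring catch in the floor of gap 5 from the left (rack y = -102 mm): steel tongue 20 mm wide, hinged at rack x = 6 mm, tip at x = 31 mm, 7 mm above the floor. Value in rad: 0 = up, 0.27 = pressed flush; a light spring (0.25 N at the tip) lifts it. The box rides over it; once the box is wholly behind it the tongue comes up in front.
- catch_6 (a joint): Spring catch in the floor of gap 6 from the left (rack y = -170 mm): steel tongue 20 mm wide, hinged at rack x = 6 mm, tip at x = 31 mm, 7 mm above the floor. Value in rad: 0 = up, 0.27 = pressed flush; a light spring (0.25 N at the tip) lifts it. The box rides over it; once the box is wholly behind it the tongue comes up in front.
Not all that is in view belongs to the job. Of the things like the card_box, leave any that is pink; of the rest the smaller one is meant.

How it is judged (in metres and radians):
On the way, in this order (a step that is already met when the one before it is completed fails the run):
1. the low box has been pushed past the first gap and is in front of the second, in the run (((y of tall_carton in the frame of lane_rack below 0 m and x of card_box in the frame of lane_rack below -0.02 m and y of card_box in the frame of lane_rack between 0.068 and 0.136 m) or (y of tall_carton in the frame of lane_rack above 0 m and x of card_box in the frame of lane_rack below -0.02 m and y of card_box in the frame of lane_rack between -0.136 and -0.068 m))), for 0.05 s.
2. the low box is in front of the third gap counted from the end where it stood, still in the run (((y of tall_carton in the frame of lane_rack below 0 m and x of card_box in the frame of lane_rack below -0.02 m and y of card_box in the frame of lane_rack between 0.019 and 0.049 m) or (y of tall_carton in the frame of lane_rack above 0 m and x of card_box in the frame of lane_rack below -0.02 m and y of card_box in the frame of lane_rack between -0.049 and -0.019 m))), for 0.1 s.
At the end, for the whole second after the job is handed in: The low box lies flat and at rest in the third gap from the end where it started, within 10 mm of the gap's middle and 0.2 rad of straight, its origin more than 66 mm behind the nose line (home is 73), and that gap's catch is up again in front of it (joint below 0.06 rad) (((y of tall_carton in the frame of lane_rack below 0 m and y of card_box in the frame of lane_rack between 0.024 and 0.044 m and value of joint catch_3 below 0.06 rad) or (y of tall_carton in the frame of lane_rack above 0 m and y of card_box in the frame of lane_rack between -0.044 and -0.024 m and value of joint catch_4 below 0.06 rad)) and x of card_box in the frame of lane_rack above 0.066 m and height (world z) of card_box below 0.013 m and angle between card_box's own z axis and vertical below 0.06 rad and angle between the x axis of card_box and the x axis of lane_rack, either way round below 0.2 rad and linear speed of card_box below 0.02 m/s); the robot touches nothing.
It fails at once if the low box was lifted (its underside more than 8 mm above the rack's floor) or tipped (height (world z) of card_box above 0.016 m or angle between card_box's own z axis and vertical above 0.25 rad).
It fails at once if the low box was pushed into a gap other than the third from its end (x of card_box in the frame of lane_rack above -0.01 m and not ((y of tall_carton in the frame of lane_rack below 0 m and y of card_box in the frame of lane_rack between 0.009 and 0.059 m) or (y of tall_carton in the frame of lane_rack above 0 m and y of card_box in the frame of lane_rack between -0.059 and -0.009 m))).
It fails at once if the tall carton was moved more than 15 mm or tipped (distance of tall_carton from where it was at the start of the episode above 0.015 m or angle between tall_carton's own z axis and vertical above 0.2 rad).
It fails at once if the bundle of tags or the marker were moved more than 20 mm (distance of any of tag_bundle, marker from where it was at the start of the episode above 0.02 m).
It also fails if it takes over 58 s, if anything falls off the work surface, if the arm or the gripper's body presses on something with over 40 N, if the wrist force passes 120 N, or if a joint passes its speed limit or range.

## Working session

There is one attempt and no reset: what is moved stays moved. The work goes in short steps, Python scripts to look and compute and a tool call to move; the robot and the scene stay as the last step left them, time stands still between calls to the robot, and variables do not carry over. Pictures are saved under pics/ and viewed, and the job is handed in when it is done.

Besides the shell and the picture viewer there is one more tool, called after "Request:" as a command line: name --argument value ..., lists and objects as JSON in quotes. step_arm: Moves the arm, as the interface text tells. Its arguments: {"type":"object","properties":{"rot":{"type":"array","items":{"type":"array","items":{"type":"number"}}},"delta_pos":{"type":"array","items":{"type":"array","items":{"type":"number"}}},"claw":{"type":"array","items":{"type":"number"}},"grip_force":{"type":"number"}},"required":["rot","delta_pos","claw"]}

```bash
mkdir -p pics; python3 - <<'E'
from bench import robot, optics
import cv2
for n in ("top","side"):
    c=optics.capture(n); cv2.imwrite(f"pics/{n}0.png",c["image"]); print(n,c["mtx"],c["eye"],c["rotation"])
print(robot.read_state(), robot.tcp_to_grasp)
E
```

```text
top [[357.13308099   0.         260.07277643]
 [  0.         357.13308099 191.30447318]
 [  0.           0.           1.        ]] [0.37350535 0.18882716 1.08954149] [-172.59825407   -0.37917103  -88.74613396]
side [[417.82248199   0.         244.21614721]
 [  0.         417.82248199 185.22720519]
 [  0.           0.           1.        ]] [0.32633233 1.14692269 0.80059395] [-1.27596938e+02  6.92460249e-02 -1.70000907e+02]
{'t': 0.1, 'joints': array([-72.10577134,  35.28211909,  -0.72357201,  81.63105466,
         0.46368459,  63.21997099,  -2.31422557]), 'joint_vel': array([-0.00628877, -0.19084909, -0.01898701, -0.14967753, -0.04919649,
        0.13563865,  0.02626647]), 'joint_efforts': array([ 1.25069782e-03, -4.60043836e+01,  2.09875465e-01, -1.66245443e+01,
       -6.12484594e-02,  1.69482781e-02,  9.24173514e-05]), 'ee_pos': array([0.21578426, 0.61238517, 0.21762127]), 'tool_rot': array([1.79999194e+02, 1.30290578e-01, 7.05920899e+01]), 'force': array([ 1.05989816,  0.18264437, -0.50636943]), 'ft_torque': array([ 0.02485772,  0.00944638, -0.0005768 ]), 'opening': 1.0027727025085795} 0.0188
```

View pics/top0.png

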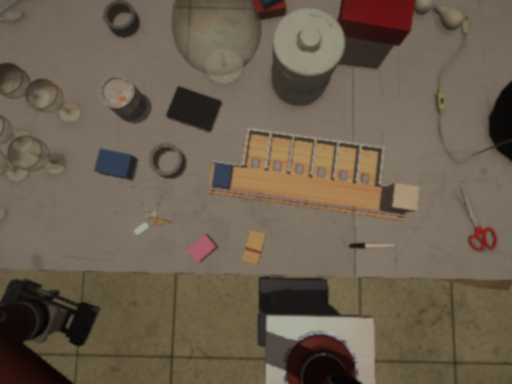

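View pics/side0.png

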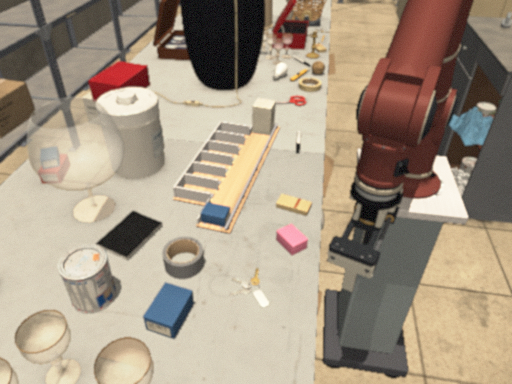

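```bash
cat > h.py <<'E'
import numpy as np, cv2
from scipy.spatial.transform import Rotation as Ro
def cam(c):
    return c["mtx"],np.array(c["eye"]),Ro.from_euler("xyz",c["rotation"],degrees=True).as_matrix()
def unproj(c,uv,z):
    K,e,R=cam(c); d=R@np.linalg.inv(K)@np.array([uv[0],uv[1],1.]); return e+d*(z-e[2])/d[2]
def proj(c,P):
    K,e,R=cam(c); p=(np.atleast_2d(P)-e)@R@K.T; return p[:,:2]/p[:,2:]
E
python3 - <<'E'
import cv2
a=cv2.imread("pics/top0.png")[110:240,190:440]; cv2.imwrite("pics/top0c.png",cv2.resize(a,None,fx=3.2,fy=3.2,interpolation=cv2.INTER_CUBIC))
a=cv2.imread("pics/side0.png")[90:240,160:320]; cv2.imwrite("pics/side0c.png",cv2.resize(a,None,fx=4,fy=4,interpolation=cv2.INTER_CUBIC))
E
```

```text
(no output)
```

View pics/top0c.png

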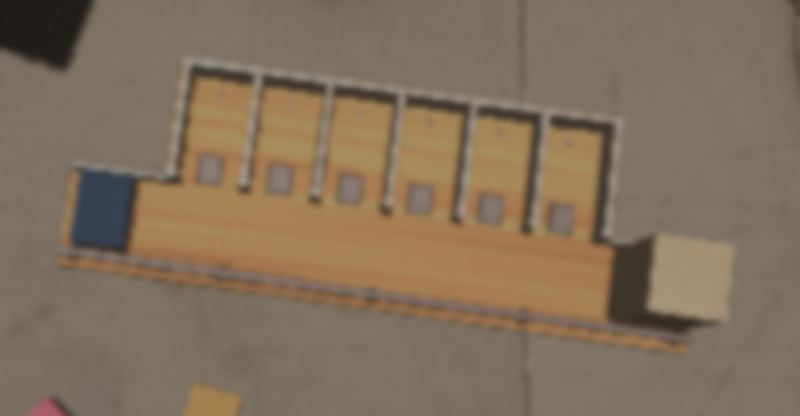

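View pics/side0c.png

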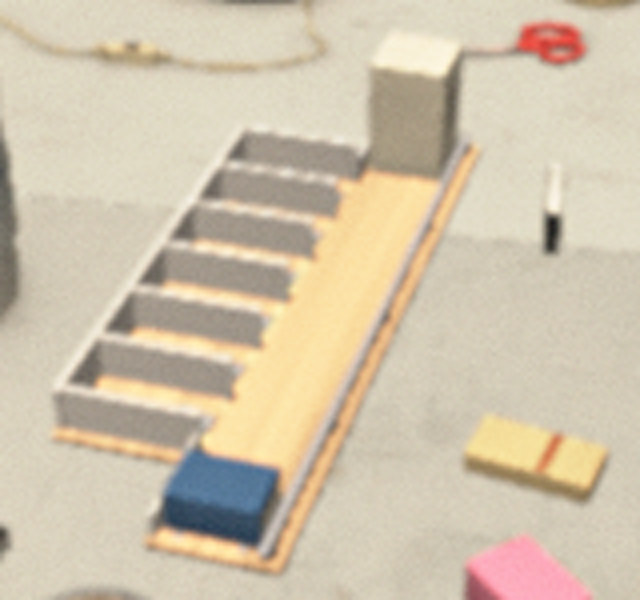

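```bash
cat > fit.py <<'E'
from h import *
from bench import optics
from scipy.optimize import least_squares
T=optics.capture("top");S=optics.capture("side")
div=[(0,y/1000,.048) for y in (204,136,68,0,-68,-136,-204)]
rail=[(-.079,.302,.02),(-.079,-.302,.02)]
tp=np.array([(174,180),(244,190),(316,200),(388,211),(460,221),(531,231),(606,241),(62,250),(688,334)])/3.2+[190,110]
sp=np.array([(210,418),(240,368),(268,318),(293,273),(317,228),(340,187),(266,552),(470,147)])/4+[160,90]
tP=np.array(div+rail); sP=np.array(div[:6]+rail)
def W(p,P):
    c,s=np.cos(p[2]),np.sin(p[2]); return P@np.array([[c,-s,0],[s,c,0],[0,0,1]]).T+[p[0],p[1],0]
def f(p): return np.r_[(proj(T,W(p,tP))-tp).ravel(),(proj(S,W(p,sP))-sp).ravel()]
r=least_squares(f,[.5,.1,-.1],loss="soft_l1"); print(r.x,np.degrees(r.x[2])); print(f(r.x).reshape(-1,2).round(1).tolist())
p=r.x; np.save("rack.npy",p)
def toR(w):
    c,s=np.cos(p[2]),np.sin(p[2]); d=np.array(w)[:2]-p[:2]; return np.array([c*d[0]+s*d[1],-s*d[0]+c*d[1]])
box=np.array([(80,171),(134,175),(126,249),(72,243)])/3.2+[190,110]
for b in box: print("box",toR(unproj(T,b,.043)).round(4))
for n,u in dict(tagL=(248,231),tagR=(265,234),tagBR=(257,264),tagBL=(242,261),mL=(348,246),mR=(395,246),ct=(404,197)).items(): print(n,unproj(T,u,.11 if n=="ct" else .02).round(3),toR(unproj(T,u,.11 if n=="ct" else .02)).round(3))
E
python3 fit.py
```

```text
[ 0.55905058  0.03590325 -0.11670233] -6.686550889885606
[[-1.8, -0.0], [-1.0, -0.0], [-0.8, 0.0], [-0.5, -0.3], [-0.2, -0.2], [0.5, -0.2], [-0.1, -0.2], [-2.3, 0.9], [1.1, 2.4], [-0.9, -1.1], [-0.6, -2.2], [-0.3, -2.2], [0.1, -2.5], [0.3, -2.0], [0.3, -1.7], [0.5, 0.4], [0.2, -3.8]]
box [-0.0021  0.2869]
box [0.0011 0.2365]
box [-0.0688  0.2335]
box [-0.0702  0.2838]
tagL [0.393 0.218 0.02 ] [-0.186  0.162]
tagR [0.385 0.167 0.02 ] [-0.188  0.11 ]
tagBR [0.297 0.189 0.02 ] [-0.278  0.122]
tagBL [0.304 0.233 0.02 ] [-0.276  0.167]
mL [ 0.355 -0.08   0.02 ] [-0.189 -0.138]
mR [ 0.358 -0.219  0.02 ] [-0.17  -0.277]
ct [ 0.494 -0.213  0.11 ] [-0.036 -0.255]
```

```bash
cat > fit2.py <<'E'
from h import *
from bench import optics
from scipy.optimize import least_squares
T=optics.capture("top");S=optics.capture("side")
np.savez("cams.npz")
def W(p,P):
    c,s=np.cos(p[2]),np.sin(p[2]); return np.asarray(P)@np.array([[c,-s,0],[s,c,0],[0,0,1]]).T+[p[0],p[1],0]
def draw(c,p,roi,k,name):
    im=c["image"][roi[1]:roi[3],roi[0]:roi[2]]; im=cv2.resize(im,None,fx=k,fy=k,interpolation=cv2.INTER_CUBIC)
    def L(a,b,col):
        q=(proj(c,W(p,[a,b]))-roi[:2]+.5)*k-.5; cv2.line(im,*[tuple(int(v) for v in x.round()) for x in q],col,1,cv2.LINE_AA)
    for y in np.arange(-3,4)*.068: L((0,y,.048),(.109,y,.048),(0,0,255))
    for x in (.109,): L((x,-.204,.048),(x,.204,.048),(0,0,255))
    for y in (.302,-.302): L((-.075,y,.008),(0,y,.008),(0,255,0))
    L((-.079,-.302,.02),(-.079,.302,.02),(255,255,0)); L((0,.204,.024),(0,.302,.024),(255,0,255)); L((0,.204,.008),(0,-.204,.008),(0,255,0))
    cv2.imwrite(name,im)
if __name__=="__main__":
    import sys
    p=np.load("rack.npy") if len(sys.argv)<4 else np.array([float(v) for v in sys.argv[1:4]])
    print(p)
    draw(T,p,(190,110,440,240),3.2,"pics/ov_t%s.png"%T["image"].sum()); draw(S,p,(160,90,320,240),4,"pics/ov_s.png")
    draw(T,p,(190,110,440,240),3.2,"pics/ov_t.png")
E
python3 fit2.py
```

```text
[ 0.55905058  0.03590325 -0.11670233]
```

View pics/ov_t.png

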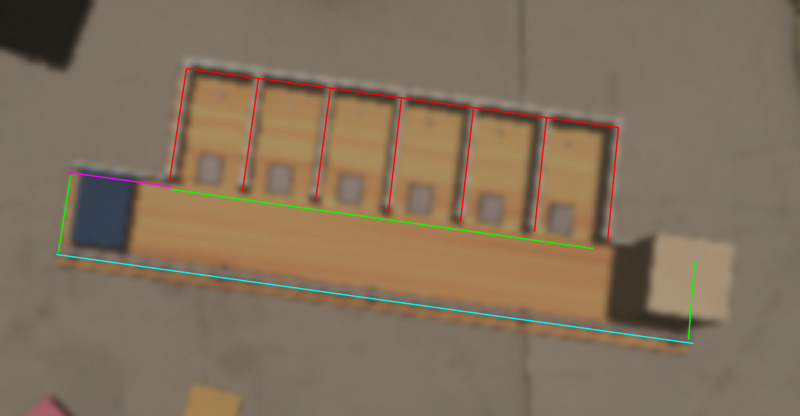

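View pics/ov_s.png

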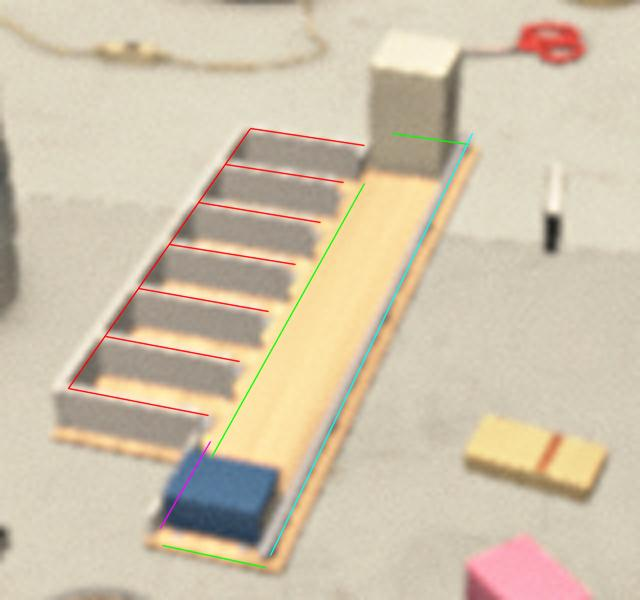

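```bash
python3 fit2.py 0.5625 0.035 -0.119
```

```text
[ 0.5625  0.035  -0.119 ]
```

View pics/ov_t.png

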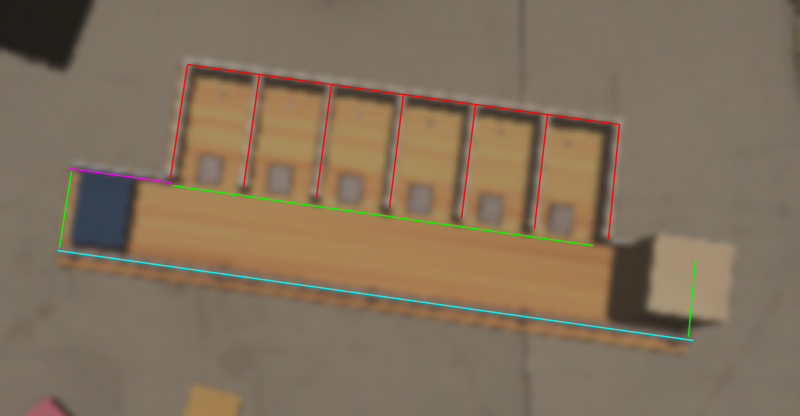

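View pics/ov_s.png

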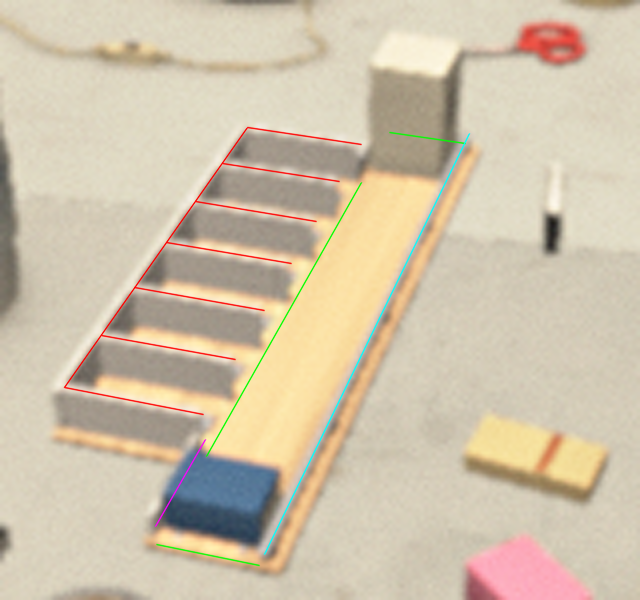

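```bash
cat > plan.py <<'E'
import sys
from h import *
from bench import robot
p=np.array([.5625,.0355,-.118])
def r2w(x,y):
    c,s=np.cos(p[2]),np.sin(p[2]); return np.array([p[0]+c*x-s*y,p[1]+s*x+c*y])
def w2r(w):
    c,s=np.cos(p[2]),np.sin(p[2]); d=np.array(w)[:2]-p[:2]; return np.array([c*d[0]+s*d[1],-s*d[0]+c*d[1]])
def state():
    s=robot.read_state(); print("t",round(s["t"],2),"rack xy mm",(w2r(s["ee_pos"])*1e3).round(1),"z",(s["ee_pos"][2]*1e3).round(1),"rot",s["tool_rot"].round(2),"F",s["force"].round(1),"open",round(s["opening"],3)); return s
def plan(tx,ty,tz,yaw_rack,n):
    "target rack mm; yaw_rack = tool x direction relative to rack x, deg"
    s=state(); P=s["ee_pos"].copy(); R0=Ro.from_euler("xyz",s["tool_rot"],degrees=True)
    G=np.r_[r2w(tx/1e3,ty/1e3),tz/1e3]; R1=Ro.from_euler("xyz",[180,0,yaw_rack+np.degrees(p[2])],degrees=True)
    rv=(R0.inv()*R1).as_rotvec(); 
    for i in range(n):
        Ri=R0*Ro.from_rotvec(rv*i/n); print((rv/n*180/np.pi).round(2).tolist(),(Ri.inv().apply((G-P)/n)*1e3).round(1).tolist())
if __name__=="__main__":
    a=[float(v) for v in sys.argv[1:]]
    plan(*a[:4],int(a[4])) if a else state()
E
python3 plan.py -40 325 150 0 12
```

```text
t 0.4 rack xy mm [-412.1  532.6] z 218.5 rot [-1.800e+02  2.000e-02  7.058e+01] F [-0.6 -0.6  0.4] open 1.0
[0.0, 0.0, 6.45] [-10.1, 34.0, 5.7]
[0.0, 0.0, 6.45] [-6.2, 35.0, 5.7]
[0.0, 0.0, 6.45] [-2.2, 35.4, 5.7]
[0.0, 0.0, 6.45] [1.8, 35.5, 5.7]
[0.0, 0.0, 6.45] [5.7, 35.0, 5.7]
[0.0, 0.0, 6.45] [9.6, 34.2, 5.7]
[0.0, 0.0, 6.45] [13.4, 32.9, 5.7]
[0.0, 0.0, 6.45] [17.0, 31.2, 5.7]
[0.0, 0.0, 6.45] [20.4, 29.1, 5.7]
[0.0, 0.0, 6.45] [23.5, 26.6, 5.7]
[0.0, 0.0, 6.45] [26.4, 23.8, 5.7]
[0.0, 0.0, 6.45] [28.9, 20.7, 5.7]
```

Request:
step_arm --rot '[[0,0,6.5],[0,0,6.5],[0,0,6.5],[0,0,6.5],[0,0,6.5],[0,0,6.5],[0,0,6.5],[0,0,6.5]]' --delta_pos '[[-10,34,3],[-6,35,3],[-2,35,3],[2,35,3],[6,35,3],[10,34,3],[13,33,3],[17,31,3]]' --claw '[0,0,0,0,0,0,0,0]' --grip_force 10

```text
t: 1.2
ee_pos: [0.443, 0.4466, 0.1928]
tool_rot: [-179.5, 0.2, 17.5]
force: [0.4, 0.4, 0.7]
opening: 0.364
```

```bash
python3 plan.py -40 325 120 0 7
```

```text
t 1.2 rack xy mm [-167.   394.2] z 192.8 rot [-1.7951e+02  1.7000e-01  1.7470e+01] F [0.4 0.4 0.7] open 0.364
[-0.06, 0.04, 3.46] [12.5, 16.6, 10.2]
[-0.06, 0.04, 3.46] [13.5, 15.8, 10.2]
[-0.06, 0.04, 3.46] [14.4, 14.9, 10.3]
[-0.06, 0.04, 3.46] [15.3, 14.0, 10.3]
[-0.06, 0.04, 3.46] [16.1, 13.0, 10.3]
[-0.06, 0.04, 3.46] [16.8, 12.0, 10.3]
[-0.06, 0.04, 3.46] [17.5, 11.0, 10.4]
```

Request:
step_arm --rot '[[0,0,3.5],[0,0,3.5],[0,0,3.5],[0,0,3.5],[0,0,3.5],[0,0,3.5],[0,0,3.5],[0,0,0]]' --delta_pos '[[12,17,10],[14,16,10],[15,15,10],[16,14,10],[17,13,10],[17,12,10],[18,11,10],[0,0,0]]' --claw '[0,0,0,0,0,0,0,0]'

```text
t: 2.0
ee_pos: [0.573, 0.3518, 0.1131]
tool_rot: [-179.8, 0.4, -9.1]
force: [-0.5, -0.0, -0.9]
opening: 0.005
```

```bash
python3 plan.py -38 320 60 0 4
```

```text
t 2.0 rack xy mm [-26.8 315.3] z 113.1 rot [-179.81    0.43   -9.07] F [-0.5 -0.  -0.9] open 0.005
[-0.05, 0.11, -0.58] [-2.7, -1.0, 13.3]
[-0.05, 0.11, -0.58] [-2.8, -1.1, 13.3]
[-0.05, 0.11, -0.58] [-2.8, -1.1, 13.3]
[-0.05, 0.11, -0.58] [-2.8, -1.1, 13.3]
```

Request:
step_arm --rot '[[0,0.1,-0.6],[0,0.1,-0.6],[0,0.1,-0.6],[0,0.1,-0.6],[0,0,0]]' --delta_pos '[[-3,-2,14],[-3,-2,14],[-3,-2,14],[-3,-1,12],[0,0,0]]' --claw '[0,0,0,0,0]'

```text
t: 2.5
ee_pos: [0.5614, 0.3638, 0.0578]
tool_rot: [-179.5, 0.1, -6.5]
force: [-1.0, 0.6, -1.2]
opening: 0.004
```

```bash
python3 plan.py -38 318 18 0 5; python3 - <<'E'
from h import *
from bench import optics
c=optics.capture("side"); cv2.imwrite("pics/s1.png",cv2.resize(c["image"][90:290,120:320],None,fx=3,fy=3,interpolation=cv2.INTER_CUBIC))
E
```

```text
t 2.5 rack xy mm [-39.8 325.9] z 57.8 rot [-1.7954e+02  9.0000e-02 -6.5300e+00] F [-1.   0.6 -1.2] open 0.004
[-0.09, 0.02, 0.05] [0.4, 1.6, 7.9]
[-0.09, 0.02, 0.05] [0.4, 1.6, 7.9]
[-0.09, 0.02, 0.05] [0.4, 1.6, 7.9]
[-0.09, 0.02, 0.05] [0.4, 1.6, 8.0]
[-0.09, 0.02, 0.05] [0.4, 1.6, 8.0]
```

View pics/s1.png

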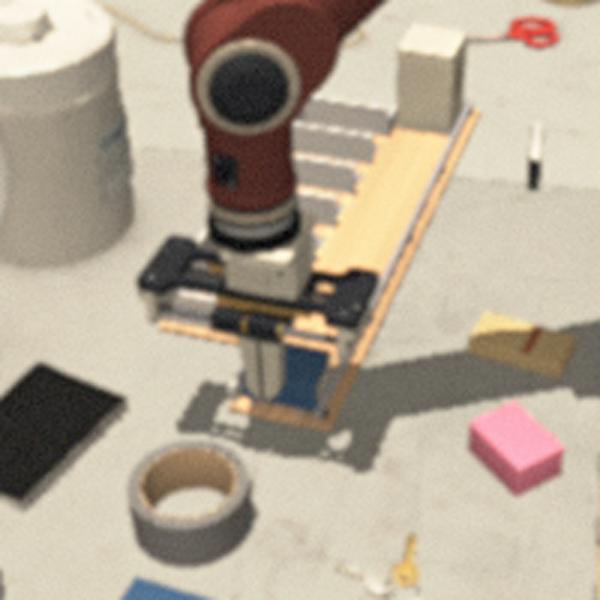

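Request:
step_arm --rot '[[-0.1,0,0],[-0.1,0,0],[-0.1,0,0],[-0.1,0,0],[0,0,0]]' --delta_pos '[[0,2,10],[0,2,10],[0,2,10],[0,1,8],[0,0,0]]' --claw '[0,0,0,0,0]'

```text
t: 3.05
ee_pos: [0.5633, 0.357, 0.0196]
tool_rot: [-179.8, -0.2, -6.6]
force: [-0.2, 0.4, -0.8]
opening: 0.004
```

```bash
python3 plan.py -38 300 18 0 3; python3 - <<'E'
from h import *
from bench import optics
c=optics.capture("side"); cv2.imwrite("pics/s2.png",cv2.resize(c["image"][150:250,160:260],None,fx=5,fy=5,interpolation=cv2.INTER_CUBIC))
E
```

```text
t 3.05 rack xy mm [-37.1 319.4] z 19.6 rot [-179.8    -0.21   -6.6 ] F [-0.2  0.4 -0.8] open 0.004
[-0.07, -0.07, 0.05] [-0.3, 6.5, 0.5]
[-0.07, -0.07, 0.05] [-0.3, 6.5, 0.5]
[-0.07, -0.07, 0.05] [-0.3, 6.5, 0.5]
```

View pics/s2.png

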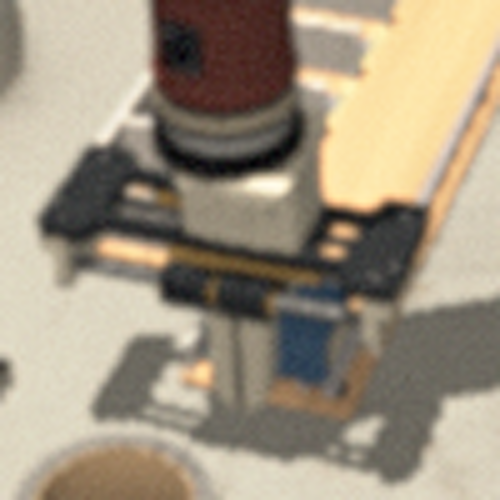

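```bash
python3 - <<'E'
from h import *
from plan import *
from bench import optics
c=optics.capture("side")
for a in [(-37.1,327,19.6),(-54,327,19.6),(-20,327,19.6),(-73,286,8),(-2,286,8),(-73,286,43),(-2,286,43)]:
    q=proj(c,np.r_[r2w(a[0]/1e3,a[1]/1e3),a[2]/1e3])[0]; print(a,((q-[160,150]+.5)*5-.5).round())
E
```

```text
(-37.1, 327, 19.6) [241. 409.]
(-54, 327, 19.6) [271. 415.]
(-20, 327, 19.6) [211. 402.]
(-73, 286, 8) [330. 387.]
(-2, 286, 8) [209. 362.]
(-73, 286, 43) [328. 340.]
(-2, 286, 43) [205. 315.]
```

Request:
step_arm --rot '[[0,0,0],[0,0,0],[0,0,0],[0,0,0],[0,0,0],[0,0,0],[0,0,0],[0,0,0]]' --delta_pos '[[0,8,0.5],[0,8,0.5],[0,6,0],[0,6,0],[0,7,0],[0,8,0],[0,8,0],[0,8,0]]' --claw '[0,0,0,0,0,0,0,0]'

```text
t: 3.95
ee_pos: [0.5579, 0.2956, 0.0213]
tool_rot: [-179.5, -0.5, -6.6]
force: [0.3, 0.1, 0.4]
opening: 0.004
```

```bash
python3 plan.py -38 160 18 0 10; python3 - <<'E'
from h import *
from bench import optics
c=optics.capture("side"); cv2.imwrite("pics/s3.png",cv2.resize(c["image"][110:250,160:300],None,fx=4,fy=4,interpolation=cv2.INTER_CUBIC))
c=optics.capture("top"); cv2.imwrite("pics/t3.png",cv2.resize(c["image"][110:240,190:440],None,fx=3.2,fy=3.2,interpolation=cv2.INTER_CUBIC))
E
```

```text
t 3.95 rack xy mm [-35.1 257.7] z 21.3 rot [-179.52   -0.49   -6.55] F [0.3 0.1 0.4] open 0.004
[-0.05, -0.05, 0.02] [-0.3, 9.8, 0.2]
[-0.05, -0.05, 0.02] [-0.3, 9.8, 0.3]
[-0.05, -0.05, 0.02] [-0.3, 9.8, 0.3]
[-0.05, -0.05, 0.02] [-0.3, 9.8, 0.3]
[-0.05, -0.05, 0.02] [-0.3, 9.8, 0.3]
[-0.05, -0.05, 0.02] [-0.3, 9.8, 0.3]
[-0.05, -0.05, 0.02] [-0.3, 9.8, 0.3]
[-0.05, -0.05, 0.02] [-0.3, 9.8, 0.3]
[-0.05, -0.05, 0.02] [-0.3, 9.8, 0.3]
[-0.05, -0.05, 0.02] [-0.3, 9.8, 0.3]
```

View pics/s3.png

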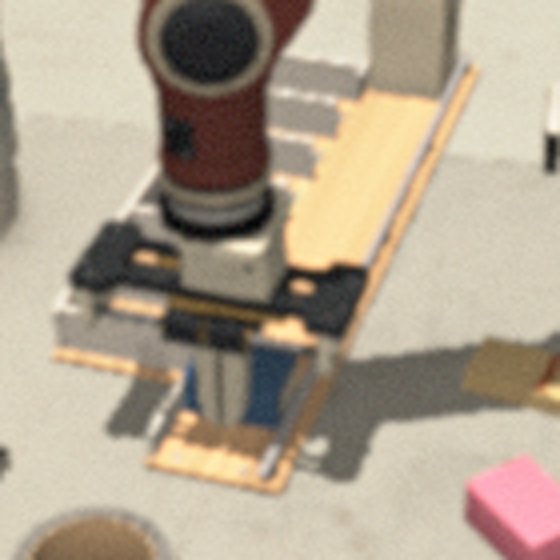

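View pics/t3.png

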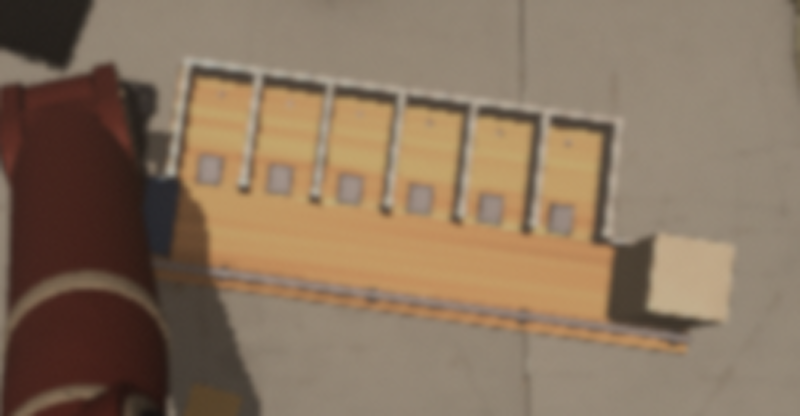

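Request:
step_arm --rot '[[0,0,0],[0,0,0],[0,0,0],[0,0,0],[0,0,0],[0,0,0],[0,0,0],[0,0,0]]' --delta_pos '[[-0.8,8,0.5],[-0.6,8,0.5],[-0.6,8,0.5],[-0.6,8,0.5],[-0.5,8,0.4],[-0.5,8,0.4],[-0.5,8,0.4],[-0.5,8,0.4]]' --claw '[0,0,0,0,0,0,0,0]'

```text
t: 4.85
ee_pos: [0.5464, 0.2292, 0.0178]
tool_rot: [-179.4, -0.7, -6.5]
force: [-0.4, 1.0, 1.3]
opening: 0.005
```

```bash
python3 plan.py; python3 - <<'E'
from h import *
from bench import optics
c=optics.capture("side"); cv2.imwrite("pics/s4.png",cv2.resize(c["image"][110:250,160:300],None,fx=4,fy=4,interpolation=cv2.INTER_CUBIC))
c=optics.capture("top"); cv2.imwrite("pics/t4.png",cv2.resize(c["image"][110:240,190:440],None,fx=3.2,fy=3.2,interpolation=cv2.INTER_CUBIC))
E
```

```text
t 4.85 rack xy mm [-38.8 190.4] z 17.8 rot [-179.36   -0.66   -6.52] F [-0.4  1.   1.3] open 0.005
```

View pics/t4.png

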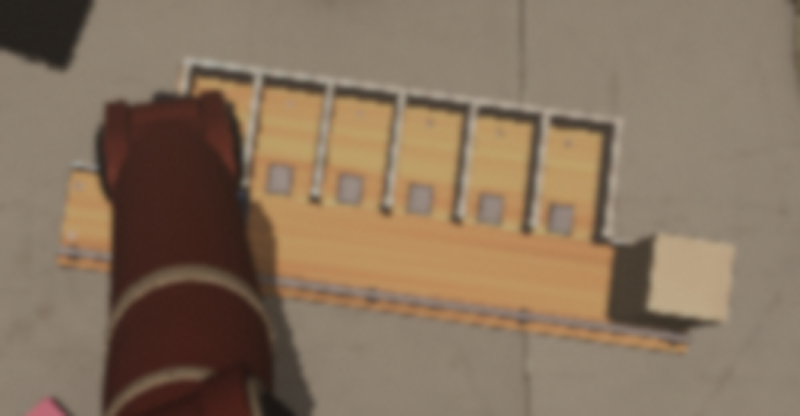

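Request:
step_arm --rot '[[0,0.1,0],[0,0.1,0],[0,0.1,0],[0,0.1,0],[0,0,0],[0,0,0],[0,0,0],[0,0,0]]' --delta_pos '[[-0.2,8,0.2],[-0.2,8,0.2],[-0.2,8,0.2],[-0.2,8,0.2],[-0.2,8,0.2],[-0.2,8,0.2],[-0.2,8,0.2],[-0.2,8,0.2]]' --claw '[0,0,0,0,0,0,0,0]'

```text
t: 5.75
ee_pos: [0.5373, 0.1611, 0.0155]
tool_rot: [-179.3, -1.1, -6.5]
force: [1.1, 0.5, 0.7]
opening: 0.005
```

```bash
python3 plan.py; python3 - <<'E'
from h import *
from bench import optics
c=optics.capture("side"); cv2.imwrite("pics/s5.png",cv2.resize(c["image"][110:250,160:300],None,fx=4,fy=4,interpolation=cv2.INTER_CUBIC))
E
```

```text
t 5.75 rack xy mm [-39.8 121.8] z 15.5 rot [-179.34   -1.15   -6.5 ] F [1.1 0.5 0.7] open 0.005
```

View pics/s5.png

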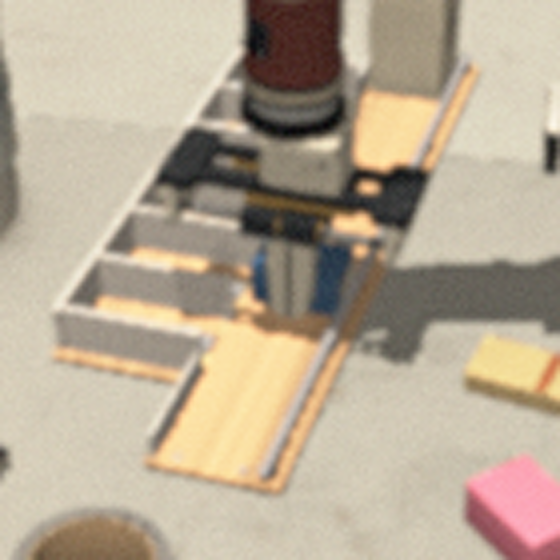

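Request:
step_arm --rot '[[-0.1,-0.2,0],[-0.1,-0.2,0],[-0.1,-0.2,0],[-0.1,-0.2,0],[-0.1,-0.2,0],[0,0,0],[0,0,0],[0,0,0]]' --delta_pos '[[0.3,8,0],[0.3,8,0],[0.3,8,-0.2],[0.3,8,-0.2],[0.3,7,-0.2],[0,5,0],[0,3,0],[0,0,0]]' --claw '[0,0,0,0,0,0,0,0]'

```text
t: 6.6
ee_pos: [0.5313, 0.106, 0.0151]
tool_rot: [179.9, 0.2, -6.7]
force: [0.2, -0.3, -0.2]
opening: 0.007
```

```bash
python3 plan.py; python3 - <<'E'
from h import *
from bench import optics
c=optics.capture("side"); cv2.imwrite("pics/s6.png",cv2.resize(c["image"][110:210,180:280],None,fx=6,fy=6,interpolation=cv2.INTER_CUBIC))
c=optics.capture("top"); cv2.imwrite("pics/t6.png",cv2.resize(c["image"][110:240,190:440],None,fx=3.2,fy=3.2,interpolation=cv2.INTER_CUBIC))
E
```

```text
t 6.6 rack xy mm [-39.2  66.4] z 15.1 rot [ 1.799e+02  1.500e-01 -6.730e+00] F [ 0.2 -0.3 -0.2] open 0.007
```

View pics/s6.png

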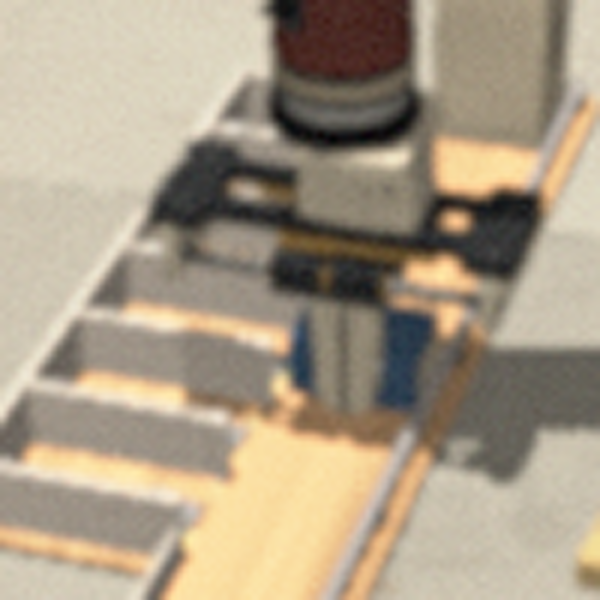

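View pics/t6.png

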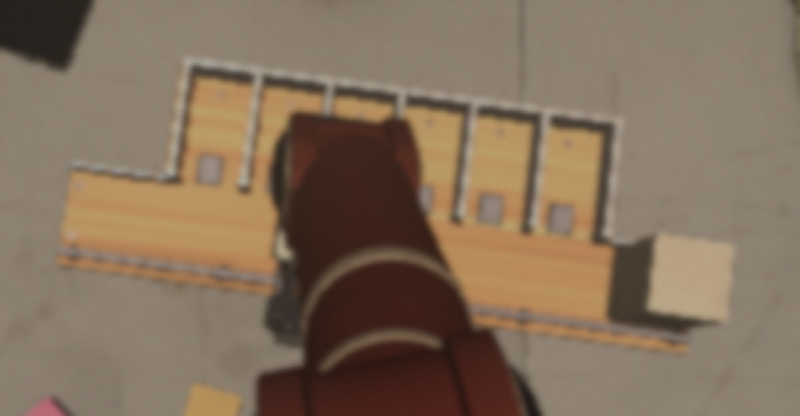

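Request:
step_arm --rot '[[0,0,0],[0,0,0],[0,0,0],[0,0,0],[0,0,0],[0,0,0]]' --delta_pos '[[0,-8,0],[0,-8,0],[0,-2,-12],[0,0,-18],[0,0,-18],[0,0,-10]]' --claw '[0,0,0,0,0,0]'

```text
t: 7.3
ee_pos: [0.5325, 0.1296, 0.0753]
tool_rot: [179.9, 0.4, -6.4]
force: [0.5, -1.3, -0.5]
opening: 0.006
```

```bash
python3 plan.py -125 34 75 90 11
```

```text
t 7.3 rack xy mm [-40.9  89.9] z 75.3 rot [179.92   0.35  -6.37] F [ 0.5 -1.3 -0.5] open 0.006
[-0.02, 0.03, -8.15] [-7.7, 5.0, 0.1]
[-0.02, 0.03, -8.15] [-8.3, 3.9, 0.1]
[-0.02, 0.03, -8.15] [-8.8, 2.7, 0.1]
[-0.02, 0.03, -8.15] [-9.1, 1.4, 0.1]
[-0.02, 0.03, -8.15] [-9.2, 0.1, 0.1]
[-0.02, 0.03, -8.15] [-9.1, -1.2, 0.1]
[-0.02, 0.03, -8.15] [-8.8, -2.5, 0.1]
[-0.02, 0.03, -8.15] [-8.4, -3.7, 0.0]
[-0.02, 0.03, -8.15] [-7.8, -4.9, 0.0]
[-0.02, 0.03, -8.15] [-7.0, -5.9, 0.0]
[-0.02, 0.03, -8.15] [-6.1, -6.8, 0.0]
```

Request:
step_arm --rot '[[0,0,-8],[0,0,-8],[0,0,-8],[0,0,-8],[0,0,-8],[0,0,-8],[0,0,-8],[0,0,-8]]' --delta_pos '[[-8,5,0],[-8,4,0],[-9,3,0],[-9,1,0],[-9,0,0],[-9,-1,0],[-9,-2,0],[-8,-4,0]]' --claw '[0,0,0,0,0,0,0,0]'

```text
t: 8.1
ee_pos: [0.469, 0.0982, 0.0817]
tool_rot: [179.7, -0.1, 60.5]
force: [-0.6, 0.4, 0.6]
opening: 0.003
```

```bash
python3 plan.py -130 34 75 90 4
```

```text
t 8.1 rack xy mm [-100.2   51.3] z 81.7 rot [ 1.7971e+02 -1.3000e-01  6.0540e+01] F [-0.6  0.4  0.6] open 0.003
[0.08, -0.02, -5.68] [-6.9, -5.2, 1.6]
[0.08, -0.02, -5.68] [-6.3, -5.9, 1.6]
[0.08, -0.02, -5.68] [-5.7, -6.5, 1.7]
[0.08, -0.02, -5.68] [-5.0, -7.0, 1.7]
```

Request:
step_arm --rot '[[0,0,-5.5],[0,0,-5.5],[0,0,-5.5],[0,0,-4.5],[0,0,0]]' --delta_pos '[[-7,-5,2],[-6,-6,2],[-6,-6,2],[-4,-6,2],[0,0,0]]' --claw '[0,0,0,0,0]'

```text
t: 8.6
ee_pos: [0.4377, 0.0837, 0.0756]
tool_rot: [179.5, 0.1, 82.5]
force: [0.8, 0.4, 0.0]
opening: 0.005
```

```bash
python3 plan.py -100 34 75 90 4; python3 - <<'E'
from h import *
from bench import optics
c=optics.capture("side"); cv2.imwrite("pics/s7.png",cv2.resize(c["image"][110:210,180:280],None,fx=6,fy=6,interpolation=cv2.INTER_CUBIC))
c=optics.capture("top"); cv2.imwrite("pics/t7.png",cv2.resize(c["image"][120:220,240:380],None,fx=5.5,fy=5.5,interpolation=cv2.INTER_CUBIC))
E
```

```text
t 8.6 rack xy mm [-129.6   33.2] z 75.6 rot [1.7954e+02 1.0000e-01 8.2490e+01] F [0.8 0.4 0. ] open 0.005
[0.11, 0.03, -0.19] [0.3, 7.4, 0.2]
[0.11, 0.03, -0.19] [0.3, 7.4, 0.2]
[0.11, 0.03, -0.19] [0.3, 7.4, 0.2]
[0.11, 0.03, -0.19] [0.2, 7.4, 0.2]
```

View pics/s7.png

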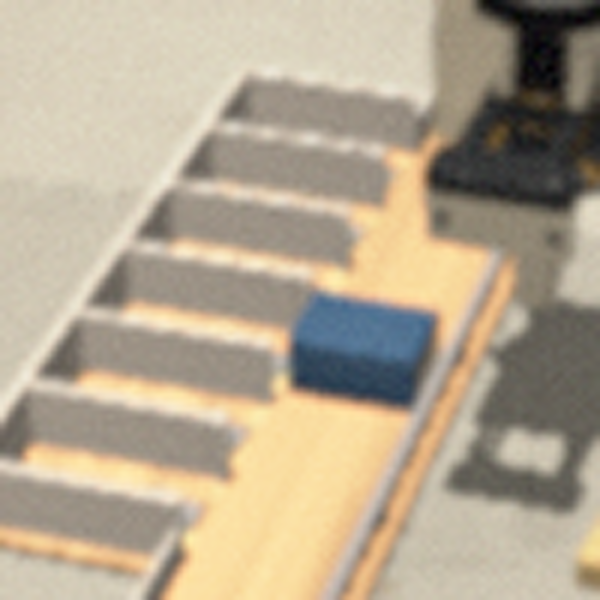

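View pics/t7.png

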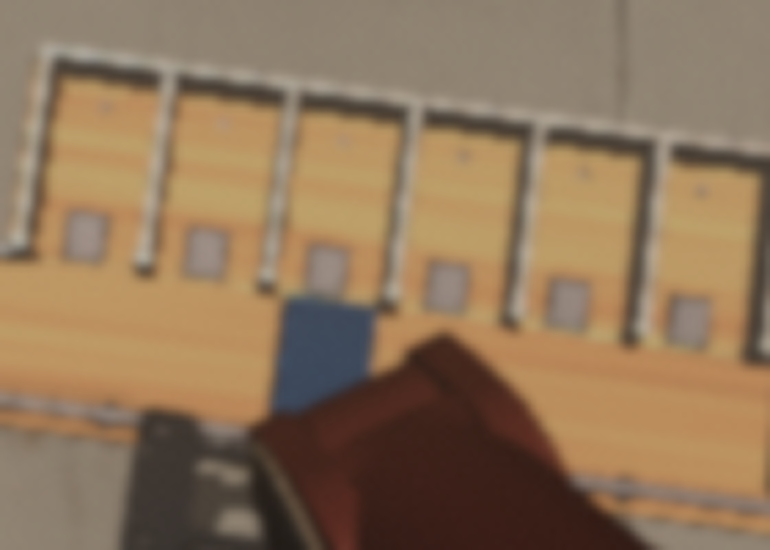

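Request:
step_arm --rot '[[0.1,0,-0.2],[0.1,0,-0.2],[0.1,0,-0.2],[0,0,0],[0,0,0]]' --delta_pos '[[0,6,12],[0,7,14],[0,6,14],[0,3,8],[0,0,0]]' --claw '[0,0,0,0,0]'

```text
t: 9.2
ee_pos: [0.4673, 0.0827, 0.0251]
tool_rot: [179.4, -0.0, 82.8]
force: [0.8, -0.1, 0.4]
opening: 0.006
```

```bash
python3 plan.py -85 33.5 26 90 3
```

```text
t 9.2 rack xy mm [-100.1   35.6] z 25.1 rot [ 1.7939e+02 -3.0000e-02  8.2820e+01] F [ 0.8 -0.1  0.4] open 0.006
[0.2, -0.01, -0.14] [-0.7, 5.0, -0.3]
[0.2, -0.01, -0.14] [-0.7, 5.0, -0.3]
[0.2, -0.01, -0.14] [-0.7, 5.0, -0.3]
```

Request:
step_arm --rot '[[0.2,0,-0.1],[0.2,0,-0.1],[0.2,0,-0.1],[0,0,0],[0,0,0],[0,0,0],[0,0,0],[0,0,0]]' --delta_pos '[[-0.8,5,-0.4],[-0.8,5,-0.3],[-0.6,5,-0.3],[0,6,0],[0,6,0],[0,6,0],[0,6,0],[0,6,0]]' --claw '[0,0,0,0,0,0,0,0]'

```text
t: 10.0
ee_pos: [0.5147, 0.0745, 0.0274]
tool_rot: [-179.9, -0.0, 83.1]
force: [-0.7, 0.1, -0.2]
opening: 0.006
```

```bash
python3 plan.py; python3 - <<'E'
from h import *
from bench import optics
c=optics.capture("side"); cv2.imwrite("pics/s8.png",cv2.resize(c["image"][110:210,180:280],None,fx=6,fy=6,interpolation=cv2.INTER_CUBIC))
c=optics.capture("top"); cv2.imwrite("pics/t8.png",cv2.resize(c["image"][120:220,240:380],None,fx=5.5,fy=5.5,interpolation=cv2.INTER_CUBIC))
E
```

```text
t 10.0 rack xy mm [-52.1  33.1] z 27.4 rot [-1.7995e+02 -2.0000e-02  8.3130e+01] F [-0.7  0.1 -0.2] open 0.006
```

View pics/s8.png

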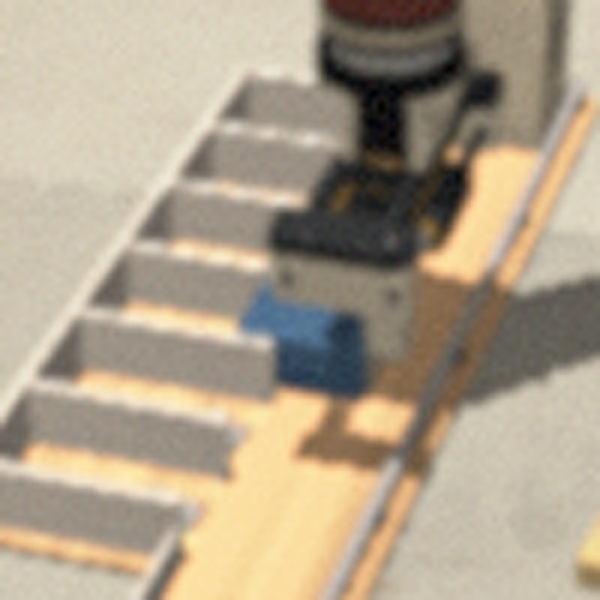

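View pics/t8.png

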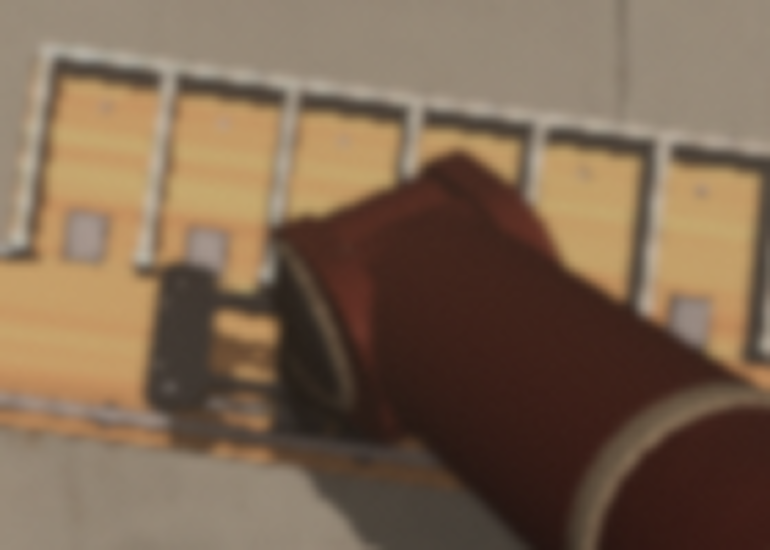

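Request:
step_arm --rot '[[0,0,0],[0,0,0],[0,0,0],[0,0,0],[0,0,0],[0,0,0],[0,0,0],[0,0,0]]' --delta_pos '[[0,6,0.5],[0,6,0.5],[0,6,0.5],[0,6,0.4],[0,6,0.3],[0,6,0.3],[0,6,0.3],[0,6,0.3]]' --claw '[0,0,0,0,0,0,0,0]'

```text
t: 10.9
ee_pos: [0.5651, 0.0685, 0.0238]
tool_rot: [-179.8, 0.0, 83.2]
force: [-0.8, 0.4, 1.1]
opening: 0.005
```

```bash
python3 plan.py 28 34 25 90 5; python3 - <<'E'
from h import *
from bench import optics
c=optics.capture("side"); cv2.imwrite("pics/s9.png",cv2.resize(c["image"][110:210,180:280],None,fx=6,fy=6,interpolation=cv2.INTER_CUBIC))
E
```

```text
t 10.9 rack xy mm [-1.3 33.1] z 23.8 rot [-1.7984e+02  1.0000e-02  8.3150e+01] F [-0.8  0.4  1.1] open 0.005
[-0.03, 0.0, -0.02] [0.2, 5.9, -0.3]
[-0.03, 0.0, -0.02] [0.2, 5.9, -0.2]
[-0.03, 0.0, -0.02] [0.2, 5.9, -0.2]
[-0.03, 0.0, -0.02] [0.2, 5.9, -0.2]
[-0.03, 0.0, -0.02] [0.2, 5.9, -0.2]
```

View pics/s9.png

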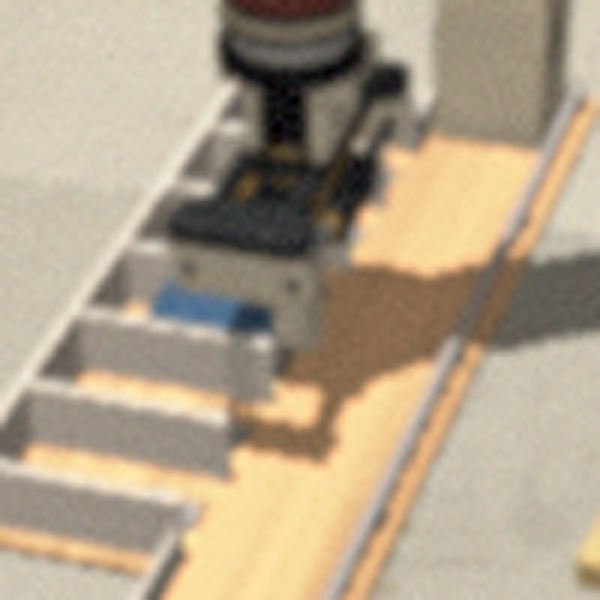

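Request:
step_arm --rot '[[0,0,0],[0,0,0],[0,0,0],[0,0,0],[0,0,0]]' --delta_pos '[[0,6,0],[0,6,-0.1],[0,6,-0.1],[0,5,-0.1],[0,3,0]]' --claw '[0,0,0,0,0]'

```text
t: 11.45
ee_pos: [0.5947, 0.0647, 0.0239]
tool_rot: [-180.0, -0.0, 83.1]
force: [-1.0, 0.9, 0.4]
opening: 0.006
```

```bash
python3 plan.py
```

```text
t 11.45 rack xy mm [28.5 32.8] z 23.9 rot [-1.7995e+02 -1.0000e-02  8.3110e+01] F [-1.   0.9  0.4] open 0.006
```

Request:
step_arm --rot '[[0,0,0],[0,0,0]]' --delta_pos '[[0,2,0],[0,1.5,0]]' --claw '[0,0]'

```text
t: 11.65
ee_pos: [0.5965, 0.0644, 0.0237]
tool_rot: [-179.7, 0.0, 83.1]
force: [-4.7, 0.4, 4.5]
opening: 0.005
```

Request:
step_arm --rot '[[0,0,0],[0,0,0]]' --delta_pos '[[0,2,0],[0,2,0]]' --claw '[0,0]'

```text
t: 11.85
ee_pos: [0.5964, 0.0644, 0.0234]
tool_rot: [-179.2, 0.1, 83.2]
force: [-6.1, 0.8, 4.3]
opening: 0.009
```

```bash
python3 plan.py
```

```text
t 11.85 rack xy mm [30.2 32.7] z 23.4 rot [-1.792e+02  1.400e-01  8.317e+01] F [-6.1  0.8  4.3] open 0.009
```

Firm stop against the wall at the expected position. Now back off and lift clear.

Request:
step_arm --rot '[[0,0,0],[0,0,0],[0,0,0],[0,0,0],[0,0,0],[0,0,0],[0,0,0],[0,0,0]]' --delta_pos '[[0,-5,-1],[0,-6,-4],[0,-10,-15],[0,-20,-15],[0,-25,-15],[0,-30,-10],[0,-35,-5],[0,-35,0]]' --claw '[0,0,0,0,0,0,0,0]'

```text
t: 12.65
ee_pos: [0.4385, 0.0847, 0.0936]
tool_rot: [179.3, -0.3, 82.9]
force: [-0.5, 0.6, 0.6]
opening: 0.007
```

```bash
python3 plan.py; python3 - <<'E'
from h import *
from bench import optics
c=optics.capture("side"); cv2.imwrite("pics/s10.png",cv2.resize(c["image"][110:210,180:280],None,fx=6,fy=6,interpolation=cv2.INTER_CUBIC))
c=optics.capture("top"); cv2.imwrite("pics/t10.png",cv2.resize(c["image"][120:220,240:380],None,fx=5.5,fy=5.5,interpolation=cv2.INTER_CUBIC)); cv2.imwrite("pics/t10f.png",c["image"])
E
```

```text
t 12.65 rack xy mm [-129.    34.2] z 93.6 rot [179.25  -0.3   82.91] F [-0.5  0.6  0.6] open 0.007
```

View pics/s10.png

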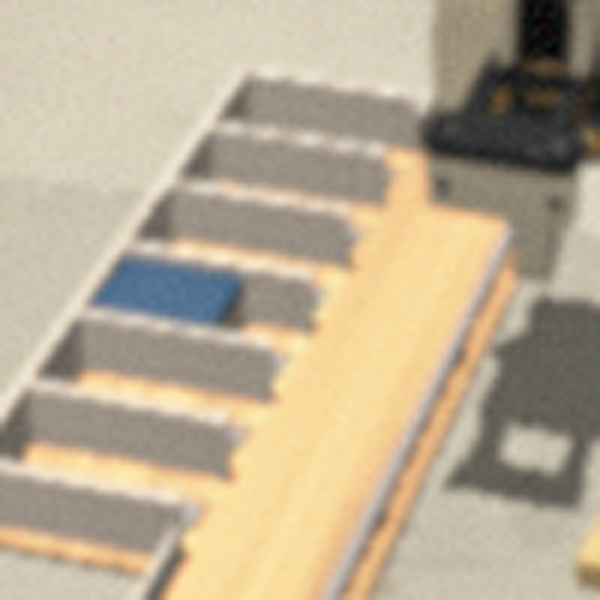

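View pics/t10.png

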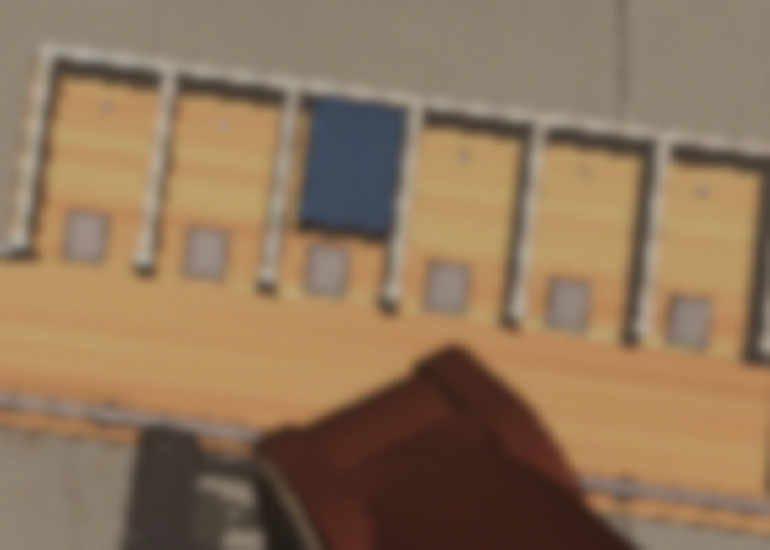

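View pics/t10f.png

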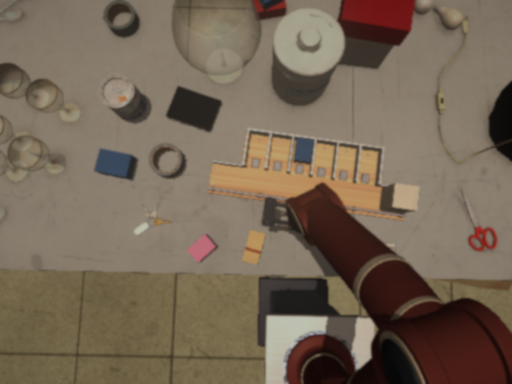

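```bash
python3 - <<'E'
from h import *
from plan import *
from bench import optics
c=optics.capture("top")
for u in [(303,225),(380,234),(312,98),(404,107)]:
    print((w2r(unproj(c,((u[0]+.5)/5.5-.5+240,(u[1]+.5)/5.5-.5+120),.043))*1e3).round(1))
im=c["image"].astype(float)
for x,y in [(206,252),(326,270),(448,287),(568,305)]:
    a=int(x/5.5+240);b=int(y/5.5+120); print(im[b-2:b+3,a-2:a+3].mean((0,1)).round(1))
E
```

```text
[36.4 52.6]
[37.3 10.5]
[107.5  56.7]
[109.6   6.1]
[128.1 137.2 152.5]
[125.9 134.7 149.7]
[123.7 132.6 147.5]
[121.2 130.2 145.4]
```

```bash
python3 -c "
from bench import robot
print(robot.sign_off())"
```

```text
the job is handed in; nothing more can be done
None
```

I pushed the low blue box, which stood at the left end, along the rail with the closed fingertips. I then pushed it from behind into the third gap from the left until it stopped against the back wall, at about 6 N. After that I backed off and lifted the arm clear, and handed in at about 13 s.

- **Which box:** besides the one in the rack (top image, pixel 222,176) there was a larger blue box (116,164) and a pink one (202,248). I took the smaller blue one, as described.
- **Box position:** in the last top view its edges are at about rack x = 37 to 108.5 mm, so the centre is near 73 mm, which is home. Its middle is at about y = 31.5 mm, against the gap's 34 mm, and it looks flat and straight.
- **Catch:** the tongue is clear of the box in front of it and looks like the catches of the empty gaps. I judged this only by its look in the image, because the joint value cannot be read.
- **Other things:** the tall carton and the tag bundle are where they were in the first image. In the last top view the arm covers most of the marker, but no move came near it.
- **Disagreement:** the two cameras disagreed by about 2 mm on the rack's position. I aimed with a value between them, and the box met no obstruction before the wall.

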